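# Stack the empty lens job tray on the loaded one

### The arm

A 6-joint arm with a two-finger parallel gripper is mounted at the origin on the work surface. World frame = base frame: x ahead of the robot, y to its left, z up, the work surface at z = 0. Lengths are in mm, angles in rad, forces in N, time in s.
With the tool pointing down it reaches from about 375 to 975 mm from the base axis. Payload 3.8 kg.
Tool frame: the origin (TCP) lies midway between the tips of the shut fingers; the grasp point (between the pads) lies 19 mm behind it (bot.grip_point_offset is the distance from the TCP to the grasp point, in mm); z points along the fingers, y is the line along which they close (so a half turn about z gives the same grasp; the last joint's range is limited). The gripper opens to 88 mm and grips with 3 to 60 N. Pads are 18 mm wide; open, the fingers measure 123 mm over their backs; the gripper's body (75 mm by 187 mm) begins 45 mm behind the grasp point.
Start: joints at [-1.189, 0.264, 1.604, -0, 1.274, -0.037], TCP at [274.493, -616.662, 238.706] pointing down, gripper open.
Joint ranges: [-2.63, 2.63], [-0.94, 2.18], [0.31, 2.57], [-1.31, 4.45], [0, 2.66], [-2.55, 2.55]. Speed limits (rad/s): [2.57, 2.57, 3.14, 3.14, 3.14, 3.14].

### API

Orientations are given as [roll, pitch, yaw] about the fixed x, y, z axes, in that order (R = Rz(yaw) Ry(pitch) Rx(roll)).
In Python, from station import bot, viewer, ticket, nets gives the robot as it stands.
- The arm moves only by the shell command python3 -m crank 'ROWS' [OPENING]. ROWS is JSON, a list of rows, each a list of 2 entries, a list of its own where there are three numbers: the shift along the tool's x, y, z normalised to -1 to 1, where 1 is 0.5 m, then the turn, a rotation vector about the tool's x, y, z normalised to -1 to 1, where 1 is 30 degrees. A call has 1 to 5 rows; each row is the pose to reach, as a shift and turn from the pose commanded when the call began, along the tool's axes at that moment; what a row does not reach only later rows make up. A row lasts 1/12 s, in which the tool goes at most 41.7 mm and 7.16 degrees, less where a joint would pass 70% of its speed; a pose out of reach is approached as far as the arm can. A call with a number of a shift or a turn outside -1 to 1 is refused whole. A call with a gripper value outside its range is refused whole. OPENING is the opening, from 0 (shut) to 1 (fully open), set as the call begins (- or left out, the last holds). The fingers move at their own pace and stop on an object; the grip force is fixed at half the most. Time passes only in rows, so rows that repeat a pose let the fingers close. It gives the time, the measured TCP pose, the force, the opening and the grip force at its end, in the units of the state.
- bot.get_obs(): the state, without advancing time (a new reading comes with each control period).
- viewer.capture(name): name is "side" or "top" or "wrist"; returns the picture (400x640x3 uint8, red, green, blue); there is no depth.
- viewer.calibration(name): a dict with "K" (3x3 intrinsics, pixels), "R" (3x3) and "t" (3): a world point X has camera coordinates R X + t. Camera axes: x right, y down, z forward; pixel columns grow to the right and rows downward; lengths in mm; the calibration is good to about 2 mm. A picture is of the moment at which its call begins: read the wrist's pose just before it. calibration takes no time and is no camera call; for the wrist camera it gives the pose at the moment of the call.
- ticket.sign_off(): hands the job in; it is judged then, once.
Trained networks look in the newest picture that a camera, given by its name, has taken for a name from the list of things; names that differ only in an ending like _2 or _b are one class to them, and where a whole thing is asked for, a point or a joint stands for the part that bears it (a point fixed in the world has none). Each returns a list of dicts, best first, with "conf" (0 to 1); they miss things now and then, are a little off and sometimes report something else, mostly with a low value. They report only what shows in the picture. A call takes as long as a camera call.
- nets.search_frame(target, camera): "pixel" ([column, row] in pixels, amid what is visible of it).
- nets.spot_point(target, camera): "pixel" ([column, row] in pixels: a listed point, or the origin of a listed thing).
The state is a dict: "time": time; "joint_positions": joint angles; "joint_vel": joint speeds; "effort": joint torques, N m; "position": TCP position; "tool_rot": TCP orientation; "wrist_force": force on the tool from outside, world axes, zero at the start; "ft_torque": the same for the moment, N m; "width": finger opening in mm; "grip_force": force on a finger pad.
Only numpy, scipy, OpenCV 4.12 (cv2) and the standard library are available. Lean on these libraries where they do the work, as an engineer would, in place of code of your own. Each camera call takes 0.05 s, during which the arm holds its last target. There are 200 camera calls.

### The job

Two identical grey stack-and-nest job trays with white label cards stand on the optician's bench, label ends pointing roughly the same way. Pick up the empty one, turn it half a turn and set it squarely on top of the tray that holds the two lenses, so that the label ends point opposite ways and it sits level on the ledges inside the lower rim instead of nesting down onto the lenses. Let go of it, and leave the loaded tray about where it stands.

Things in the scene. Friction and masses are not known exactly. Their poses are not given: they have to be found in the camera images.
- empty_tray: Empty grey stack-nest tray, loose, 0.1-0.2 kg. Origin: centre of its underside, z up, +x to the label end. Rim 168 (x) by 124 (y) mm outside, height 60. The top 24 mm of the walls is an upright band 9 mm thick (y 53 to 62): pinch it from above mid-way along a long side, at y = +57.5 or -57.5, tips at most 24 mm below the rim. Below it the walls slope in to 132 by 88 mm at the floor.
- empty_label (a point): Centre of the top of the empty tray's label shelf, a flat flap 23 (x) by 60 (y) by 3 mm with a white card, outside the +x end at rim height: x = 95.5, y = 0, z = 60 mm in the tray's frame. The loaded tray has the same one; the plain 22 mm high tray nearby has none and is not part of the job.
- loaded_tray: Same tray, same axes (origin under its floor's centre, +x to its label end), loose, 0.35 kg, holding two amber lenses 46 mm across with yellow blocks, topping out 17 mm above its underside. Stands beside the empty tray, left or right; at the start the two +x axes differ by up to 45 deg. Its mouth, 150 by 106 mm inside, leaves a tray's foot 9 mm to spare all round.
- ledge (a point): Top of the loaded tray's single ledge at its -x end: x = -63, y = 0, z = 50 mm in its frame. Two more at the +x end, y = +28 and -28; all 16 to 20 mm wide, from 53 mm out to the end wall. A tray turned half a turn rests on the three, origin 50 mm above the lower one's, foot 10 mm below that rim; a like-facing one slips over the hollow pillars and nests, only 24 to 31 mm above.

How it is judged:
By the outcome, as a careful person would: the job done as asked, in the order asked, and still so for the second after the job is handed in, with the robot touching nothing.
It also fails if it takes over 42 s, if anything falls off the work surface, if the arm or the gripper's body presses on something with over 40 N, if the wrist force passes 120 N, or if a joint passes its speed limit or range.

## Working session

There is one attempt and no reset: what is moved stays moved. The work goes in short steps, Python scripts to look and compute and a shell command to move; the robot and the scene stay as the last step left them, time stands still between calls to the robot, and variables do not carry over. Pictures are saved under pics/ and viewed, at most 10 in all, crops included, and the job is handed in when it is done.

```bash
mkdir -p pics
cat > h.py <<'E'
import numpy as np, cv2
from station import bot, viewer, ticket, nets
from scipy.spatial.transform import Rotation as Ro
def snap(c,f=None):
    im=viewer.capture(c)
    if f: cv2.imwrite('pics/'+f+'.png',im[:,:,::-1])
    return im
def back(cal,px,z):
    K,R,t=[np.array(cal[k],float) for k in 'KRt']
    d=R.T@np.linalg.inv(K)@np.array([px[0],px[1],1.]); o=-R.T@t
    return o+d*(z-o[2])/d[2]
def proj(cal,X):
    K,R,t=[np.array(cal[k],float) for k in 'KRt']
    c=(R@np.atleast_2d(X).T).T+t; p=(K@c.T).T
    return p[:,:2]/p[:,2:]
E
python3 - <<'E'
from h import *
for c in ['top','side']:
    snap(c,c+'0'); cal=viewer.calibration(c)
    print(c,(-np.array(cal['R']).T@np.array(cal['t'])).round(0))
    for n,z in [('empty_tray',0),('empty_label',60),('loaded_tray',0),('ledge',50)]:
        for d in nets.spot_point(n,c)[:4]:
            print(n,np.round(d['conf'],2),np.round(d['pixel'],0),back(cal,d['pixel'],z).round(0))
o=bot.get_obs();print(o['time'],o['position'],o['tool_rot'],o['width'])
E
```

```text
top [499. -28. 905.]
empty_tray 0.68 [228. 233.] [529. 177.   0.]
empty_label 0.59 [230. 182.] [627. 160.  60.]
loaded_tray 0.75 [412. 213.] [ 562. -199.    0.]
ledge 0.97 [418. 244.] [ 500. -197.   50.]
side [503. 524. 689.]
empty_tray 0.57 [327. 295.] [528. 173.   0.]
empty_label 0.69 [271. 263.] [629. 160.  60.]
loaded_tray 0.89 [334. 148.] [ 562. -202.    0.]
ledge 0.61 [363. 137.] [ 498. -194.   50.]
ledge 0.6 [327. 293.] [527. 196.  50.]
0.5 [ 274.48528044 -616.64358486  238.69053301] [-3.14154889e+00 -1.13231944e-05  4.18784961e-01] 87.83626085353069
```

View pics/top0.png

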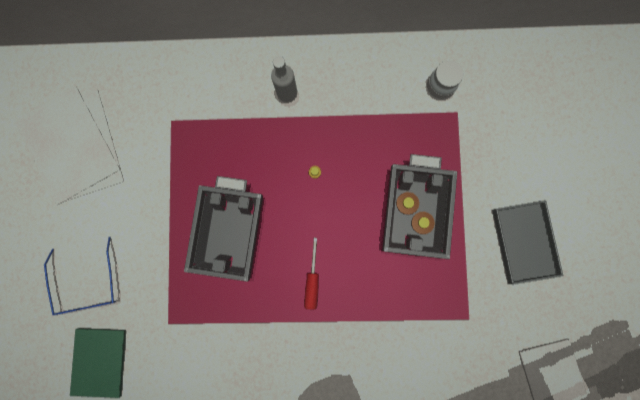

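View pics/side0.png

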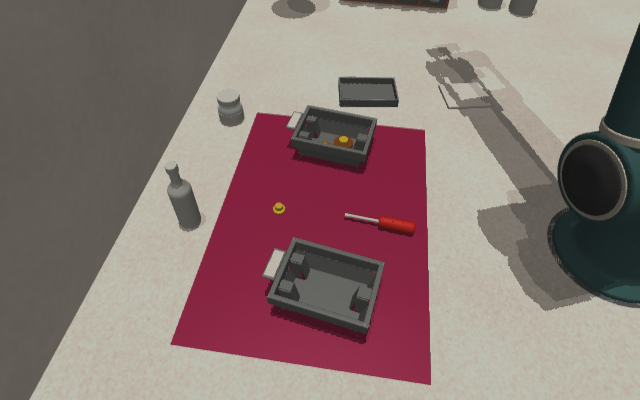

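Top view: the empty tray is left, at about (225,233), with its label at (230,184). The loaded tray is right, at about (420,212), with its label at (425,162). The plain tray without a label is at (527,242). The side view agrees. I'll refine both poses by fitting silhouettes.

```bash
cat > fit.py <<'E'
from h import *
from scipy.optimize import minimize
b=lambda X,Y,z:[[sx*X,sy*Y,z] for sx in(1,-1) for sy in(1,-1)]
BODY=np.array(b(84,62,60)+b(84,62,36)+b(66,44,0)); LAB=np.array([[x,y,z] for x in(84,107) for y in(-30,30) for z in(57,60)])
def place(p,P):
    c,s=np.cos(p[2]),np.sin(p[2]); return P@np.array([[c,s,0],[-s,c,0],[0,0,1]])+[p[0],p[1],0]
def mask(im,cal,p):
    g=im.astype(int); red=(g[:,:,0]-g[:,:,1]>35)&(g[:,:,0]-g[:,:,2]>15)
    m=(~red).astype(np.uint8)
    roi=draw(cal,p,1.12)  # ignore what lies far away
    m&=roi
    n,l,s,_=cv2.connectedComponentsWithStats(m); m=(l==1+np.argmax(s[1:,4])).astype(np.uint8)
    cs,_=cv2.findContours(m,cv2.RETR_EXTERNAL,cv2.CHAIN_APPROX_NONE)
    return cv2.drawContours(np.zeros_like(m),cs,-1,1,-1)
def draw(cal,p,k=1):
    m=np.zeros((400,640),np.uint8)
    for P in (BODY,LAB):
        q=proj(cal,place(p,P)); c=q.mean(0); q=c+(q-c)*(k if P is BODY else 1+(k-1)*3)
        h=cv2.convexHull((q*16).round().astype(np.int32)); cv2.fillConvexPoly(m,h,1,shift=4)
    return m
def fit(views,p0):
    ms=[(cal,mask(im,cal,p0)) for im,cal in views]
    S=np.array([1,1,.01])
    f=lambda u:sum((draw(c,p0+u*S)!=m).sum()/m.sum() for c,m in ms)
    r=minimize(f,np.zeros(3),method='Nelder-Mead',options=dict(initial_simplex=[[0,0,0],[8,0,0],[0,8,0],[0,0,6]]))
    return p0+r.x*S,r.fun
def overlay(im,cal,p):
    o=im[:,:,::-1].copy()
    cs,_=cv2.findContours(draw(cal,p),0,1); cv2.drawContours(o,cs,-1,(0,255,0),1); return o
E
python3 - <<'E'
from fit import *
ims={c:cv2.imread(f'pics/{c}0.png')[:,:,::-1] for c in('top','side')}
cal={c:viewer.calibration(c) for c in ims}
ov={c:ims[c] for c in ims}
for n,p0 in [('empty',np.array([529,176,-.17])),('loaded',np.array([562,-199,-.07]))]:
    for cs in (['top'],['side'],['top','side']):
        p,f=fit([(ims[c],cal[c]) for c in cs],p0); print(n,cs,p.round(3),round(f,3))
        if len(cs)<2: ov[cs[0]]=overlay(ov[cs[0]],cal[cs[0]],p)[:,:,::-1]
v=np.vstack([cv2.resize(ov['top'][150:300,150:490],None,fx=2,fy=2),cv2.resize(ov['side'][90:340,220:560],None,fx=1,fy=1)[:, :].repeat(1,0) if 0 else cv2.resize(ov['side'][90:340,220:440],(680,290))])
cv2.imwrite('pics/fit0.png',v[:,:,::-1])
E
```

```text
empty ['top'] [ 5.29504e+02  1.74473e+02 -1.63000e-01] 0.021
empty ['side'] [ 5.30611e+02  1.75077e+02 -1.66000e-01] 0.03
empty ['top', 'side'] [ 5.29624e+02  1.74275e+02 -1.65000e-01] 0.052
loaded ['top'] [ 5.62752e+02 -2.02266e+02 -1.36000e-01] 0.022
loaded ['side'] [ 5.63902e+02 -2.07701e+02 -1.22000e-01] 0.066
loaded ['top', 'side'] [ 5.62833e+02 -2.03169e+02 -1.43000e-01] 0.106
```

View pics/fit0.png

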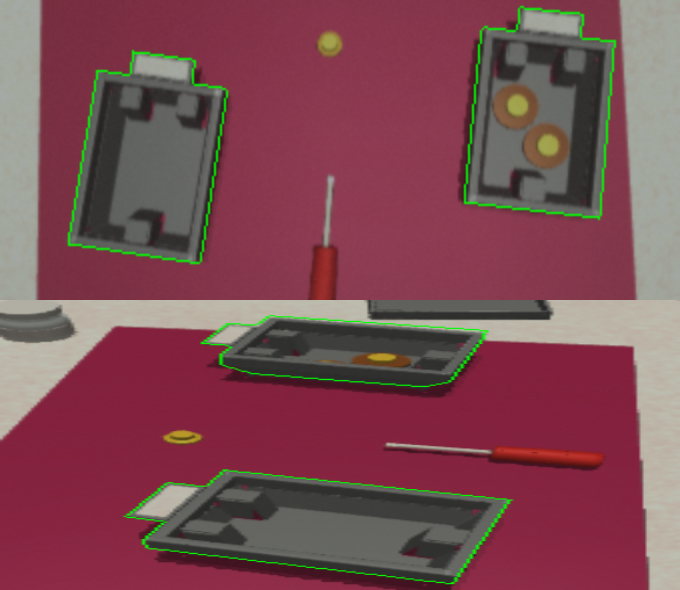

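```bash
cat >> h.py <<'E'
def go(xyz,yaw):
    o=bot.get_obs(); R=Ro.from_euler('xyz',o['tool_rot']); T=Ro.from_euler('xyz',[np.pi,0,yaw])
    s=R.inv().apply(np.array(xyz)-o['position'])/500; r=(R.inv()*T).as_rotvec()/np.radians(30)
    print('shift',s.round(4),'turn',r.round(3),'| t',round(o['time'],2),'pos',o['position'].round(1),'rpy',o['tool_rot'].round(3),'F',o['wrist_force'].round(1),'w',round(o['width'],1),'g',round(o['grip_force'],1))
E
python3 -m crank '[[[0.0653,-0.0713,0],[0,0,0]],[[0.1307,-0.1427,0],[0,0,0]],[[0.196,-0.214,0],[0,0,0]],[[0.2615,-0.2855,0],[0,0,0]],[[0.2615,-0.2855,0],[0,0,0]]]' 0.5
python3 -m crank '[[[0.0553,-0.0603,0],[0,0,0]],[[0.1107,-0.1207,0],[0,0,0]],[[0.166,-0.181,0],[0,0,0]],[[0.221,-0.241,0],[0,0,0]],[[0.2615,-0.2855,0],[0,0,0]]]'
python3 -m crank '[[[0.0553,-0.0603,0],[0,0,0]],[[0.1107,-0.1207,0],[0,0,0]],[[0.166,-0.181,0],[0,0,0]],[[0.221,-0.241,0],[0,0,0]],[[0.2615,-0.2855,0],[0,0,0]]]'
python3 -m crank '[[[0.0553,-0.0603,0],[0,0,0.2]],[[0.1107,-0.1207,0],[0,0,0.4]],[[0.166,-0.181,0],[0,0,0.6]],[[0.221,-0.241,0],[0,0,0.8]],[[0.2615,-0.2855,0],[0,0,1]]]'
python3 - <<'E'
from h import *
go([520.2,117.6,140],-.164)
snap('wrist','w1')
E
```

```text
time: 0.92
position: [336.4, -429.8, 238.7]
tool_rot: [-3.14, -0.001, 0.419]
wrist_force: [1.1, 0.8, 0.6]
width: 56.8
grip_force: 0.0
time: 1.33
position: [397.6, -246.8, 239.0]
tool_rot: [3.142, -0.001, 0.419]
wrist_force: [0.6, 0.5, -1.0]
width: 43.9
grip_force: 0.0
time: 1.75
position: [459.2, -63.1, 239.2]
tool_rot: [3.142, -0.001, 0.42]
wrist_force: [0.1, -0.3, 0.4]
width: 44.4
grip_force: 0.0
time: 2.17
position: [520.6, 120.5, 239.1]
tool_rot: [-3.141, -0.001, -0.109]
wrist_force: [0.3, -1.3, 0.7]
width: 43.9
grip_force: 0.0
shift [-0.0004  0.006   0.1983] turn [-0.002 -0.002  0.105] | t 2.17 pos [520.6 120.5 239.1] rpy [-3.141e+00 -1.000e-03 -1.090e-01] F [ 0.3 -1.3  0.7] w 43.9 g 0.0
```

View pics/w1.png

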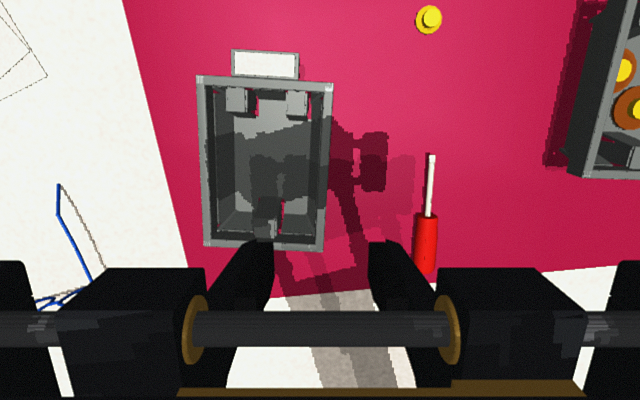

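The wrist view shows the empty tray whole, with rim corners at about (197,77), (334,84), (322,250) and (204,245). The gripper hovers over its right long side. I'll check the pose with this camera and descend.

```bash
python3 - <<'E'
from fit import *
cal=viewer.calibration('wrist')
q=np.array([back(cal,p,60)[:2] for p in [(197,77),(334,84),(322,250),(204,245)]])
print(q.round(1), q.mean(0))
for a,b in((3,0),(2,1)): d=q[b]-q[a]; print(np.linalg.norm(d),np.arctan2(d[1],d[0]))
im=cv2.imread('pics/w1.png')[:,:,::-1]
print(fit([(im,cal)],np.array([529.5,174.5,-.164])))
E
python3 -m crank '[[[0,0.0015,0.05],[0,0,0.05]],[[0,0.003,0.1],[0,0,0.1]],[[0,0.0045,0.15],[0,0,0.1]],[[0,0.006,0.2],[0,0,0.1]],[[0,0.006,0.2],[0,0,0.1]]]' 0.5
```

```text
[[622.1 226.6]
 [602.2 105.3]
 [440.6 134.4]
 [459.8 255.1]] [531.16204565 180.32715719]
164.78565676725057 -0.17396213257747098
164.18304730946966 -0.17832959173909868
(array([ 5.30920310e+02,  1.80725244e+02, -1.69651143e-01]), np.float64(0.03158414212863958))
time: 2.63
position: [515.6, 113.8, 133.5]
tool_rot: [3.138, 0.009, -0.156]
wrist_force: [-1.3, -0.9, 0.1]
width: 43.9
grip_force: 0.0
```

```bash
python3 -m crank '[[[0,0,0],[0,0,0]],[[0,0,0],[0,0,0]],[[0,0,0],[0,0,0]]]'
python3 - <<'E'
from fit import *
cal=viewer.calibration('wrist'); im=snap('wrist','w2')
K=np.array(cal['K']);print(K[0,0],(-np.array(cal['R']).T@np.array(cal['t'])).round(1))
for p0 in ([530,177,-.166],):
    p,f=fit([(im,cal)],np.array(p0)); print(p.round(3),f)
cv2.imwrite('pics/w2o.png',overlay(im,cal,p))
go([520.2,117.6,38],-.164)
E
```

```text
time: 2.88
position: [521.4, 114.8, 141.0]
tool_rot: [-3.14, -0.004, -0.157]
wrist_force: [0.7, -0.2, 0.5]
width: 44.2
grip_force: 0.0
345.34460665815516 [596.2 103.1 288.3]
[ 5.28819e+02  1.75880e+02 -1.69000e-01] 0.07049947434602462
shift [-0.0041 -0.0047  0.2061] turn [-0.002 -0.007  0.013] | t 2.93 pos [521.4 114.9 141. ] rpy [-3.14  -0.004 -0.157] F [-0.6  0.6 -0. ] w 44.0 g 0.0
```

View pics/w2o.png

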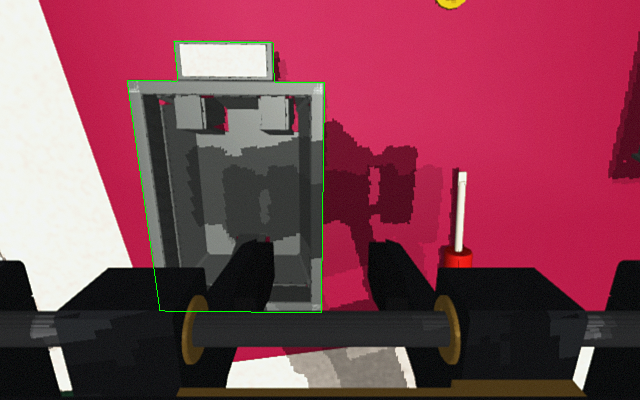

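The overlay matches: tray at (529, 176) with yaw -0.167. Now descend and grip.

```bash
python3 -m crank '[[[-0.003,-0.006,0.05],[0,0,0]],[[-0.003,-0.006,0.1],[0,0,0.02]],[[-0.003,-0.006,0.15],[0,0,0.02]],[[-0.003,-0.006,0.18],[0,0,0.02]],[[-0.003,-0.006,0.204],[0,0,0.02]]]'
python3 -m crank '[[[0,0,0],[0,0,0]],[[0,0,0],[0,0,0]],[[0,0,0],[0,0,0]]]'
python3 -m crank '[[[0,0,0],[0,0,0]],[[0,0,0],[0,0,0]],[[0,0,0],[0,0,0]],[[0,0,0],[0,0,0]],[[0,0,0],[0,0,0]]]' 0
python3 -c "
from h import *
go([520,118.4,200],-.164)"
```

```text
time: 3.35
position: [519.0, 117.9, 36.5]
tool_rot: [-3.141, -0.001, -0.168]
wrist_force: [0.3, 0.7, 0.6]
width: 44.1
grip_force: 0.0
time: 3.6
position: [520.3, 118.1, 38.3]
tool_rot: [-3.141, -0.003, -0.168]
wrist_force: [0.3, 0.6, -0.4]
width: 44.1
grip_force: 0.0
time: 4.02
position: [519.0, 117.9, 37.1]
tool_rot: [-3.141, -0.001, -0.168]
wrist_force: [0.2, 1.4, -0.6]
width: 12.9
grip_force: 0.0
shift [ 0.002  -0.0013 -0.3259] turn [-0.    -0.001 -0.007] | t 4.02 pos [519.  117.9  37.1] rpy [-3.141e+00 -1.000e-03 -1.680e-01] F [ 0.2  1.4 -0.6] w 12.9 g 0.0
```

```bash
python3 -m crank '[[[0,0,0],[0,0,0]],[[0,0,0],[0,0,0]],[[0,0,0],[0,0,0]],[[0,0,0],[0,0,0]]]' 0
python3 -m crank '[[[0,0,-0.01],[0,0,0]],[[0,0,-0.03],[0,0,0]],[[0,0,-0.06],[0,0,0]],[[0,0,-0.1],[0,0,0]],[[0,0,-0.14],[0,0,0]]]'
python3 -m crank '[[[0,0,-0.04],[0,0,0]],[[0,0,-0.08],[0,0,0]],[[0,0,-0.11],[0,0,0]],[[0,0,-0.12],[0,0,0]],[[0,0,-0.12],[0,0,0]]]'
python3 -c "
from h import *
snap('side','s2')
go([572,-142.5,165],-.135+np.pi)"
```

```text
time: 4.35
position: [519.0, 118.1, 37.0]
tool_rot: [-3.141, -0.0, -0.168]
wrist_force: [-0.4, 0.9, 3.2]
width: 9.1
grip_force: 30.3
time: 4.77
position: [517.9, 117.5, 107.2]
tool_rot: [3.141, 0.002, -0.168]
wrist_force: [0.3, 0.4, -1.1]
width: 8.5
grip_force: 30.4
time: 5.18
position: [519.9, 118.0, 168.8]
tool_rot: [-3.141, -0.004, -0.168]
wrist_force: [0.6, -0.6, -1.3]
width: 8.6
grip_force: 30.4
shift [0.1914 0.4957 0.0046] turn [-3.000e-03  1.000e-03  5.938e+00] | t 5.23 pos [519.  117.8 167.3] rpy [-3.141e+00 -1.000e-03 -1.680e-01] F [ 0.  -0.3 -1.1] w 8.6 g 30.4
```

View pics/s2.png

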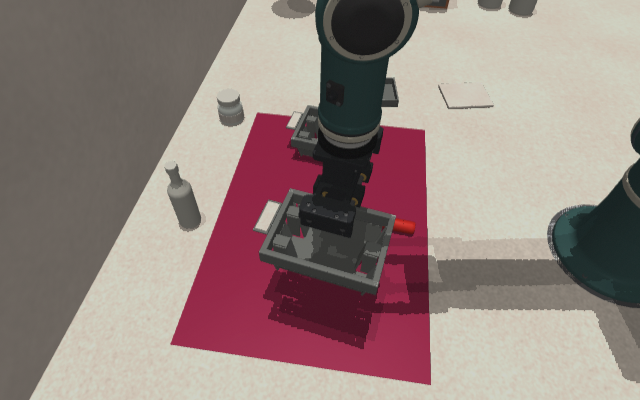

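The side view shows the empty tray held level, with its label end at (267,217). Next is a half turn in place. It has to go in the negative tool-z sense to stay inside joint 6's range.

```bash
python3 -m crank '[[[0,0,0],[0,0,-0.08]],[[0,0,0],[0,0,-0.24]],[[0,0,0],[0,0,-0.44]],[[0,0,0],[0,0,-0.64]],[[0,0,0],[0,0,-0.84]]]'
for i in 1 2 3 4 5; do python3 -m crank '[[[0,0,0],[0,0,-0.2]],[[0,0,0],[0,0,-0.4]],[[0,0,0],[0,0,-0.6]],[[0,0,0],[0,0,-0.8]],[[0,0,0],[0,0,-1]]]' | grep -E 'rot|posi'; done
python3 -m crank '[[[0,0,0],[0,0,-0.12]],[[0,0,0],[0,0,-0.2]],[[0,0,0],[0,0,-0.22]],[[0,0,0],[0,0,-0.22]]]'
python3 -c "
from h import *
go([555,-142.5,200],-.135+np.pi); print(bot.get_obs()['joint_positions'])"
```

```text
time: 5.65
position: [517.4, 117.6, 164.6]
tool_rot: [-3.141, 0.004, 0.277]
wrist_force: [0.2, -0.1, -1.0]
width: 8.9
grip_force: 30.4
position: [517.4, 117.6, 164.6]
tool_rot: [-3.14, 0.003, 0.801]
position: [517.5, 117.6, 164.6]
tool_rot: [-3.138, 0.001, 1.325]
position: [517.5, 117.6, 164.7]
tool_rot: [-3.138, -0.0, 1.848]
position: [517.4, 117.6, 164.6]
tool_rot: [-3.139, -0.002, 2.372]
position: [517.4, 117.7, 164.7]
tool_rot: [-3.14, -0.003, 2.895]
time: 8.07
position: [517.8, 117.7, 165.2]
tool_rot: [-3.141, -0.003, 3.005]
wrist_force: [-0.5, -0.5, -1.6]
width: 8.8
grip_force: 30.4
shift [-0.1446 -0.5054 -0.0697] turn [-0.001 -0.005 -0.004] | t 8.07 pos [517.8 117.7 165.2] rpy [-3.141e+00 -3.000e-03  3.005e+00] F [-0.5 -0.5 -1.6] w 8.8 g 30.4
[ 1.76581507e-01  5.30136195e-02  1.98773730e+00  1.15426038e-04
  1.10358628e+00 -1.25736250e+00]
```

```bash
python3 -m crank '[[[-0.01,-0.029,0],[0,0,0]],[[-0.027,-0.078,0],[0,0,0]],[[-0.047,-0.135,0],[0,0,0]],[[-0.068,-0.194,0],[0,0,0]],[[-0.0885,-0.2533,0],[0,0,0]]]'
python3 -m crank '[[[-0.021,-0.06,0],[0,0,0]],[[-0.042,-0.12,0],[0,0,0]],[[-0.062,-0.177,0],[0,0,0]],[[-0.079,-0.225,0],[0,0,0]],[[-0.0885,-0.2533,0],[0,0,0]]]'
python3 -m crank '[[[0,0,0],[0,0,0]],[[0,0,0],[0,0,0]],[[0,0,0],[0,0,0]]]'
python3 -c "
from h import *
go([570.8,-145.2,105],-.137+np.pi)
a=snap('side');b=snap('top')
cv2.imwrite('pics/h3.png',np.vstack([cv2.resize(a[50:200,240:440],(720,300),0,0,2),cv2.resize(b[130:290,330:540],(720,300))])[:,:,::-1])
cv2.imwrite('pics/top3.png',b[:,:,::-1])"
```

```text
time: 8.48
position: [545.1, -14.6, 166.0]
tool_rot: [3.142, -0.001, 3.005]
wrist_force: [-0.1, -0.3, -1.1]
width: 8.6
grip_force: 30.4
time: 8.9
position: [572.0, -147.7, 166.0]
tool_rot: [-3.141, -0.001, 3.003]
wrist_force: [1.3, -0.6, -1.7]
width: 8.8
grip_force: 30.4
time: 9.15
position: [571.5, -144.0, 166.1]
tool_rot: [3.141, -0.001, 3.005]
wrist_force: [-0.4, 0.8, -1.9]
width: 9.0
grip_force: 30.4
shift [ 0.0009 -0.0027  0.1223] turn [ 0.002 -0.003  0.001] | t 9.15 pos [ 571.5 -144.   166.1] rpy [ 3.141e+00 -1.000e-03  3.005e+00] F [-0.4  0.8 -1.9] w 9.0 g 30.4
```

View pics/h3.png

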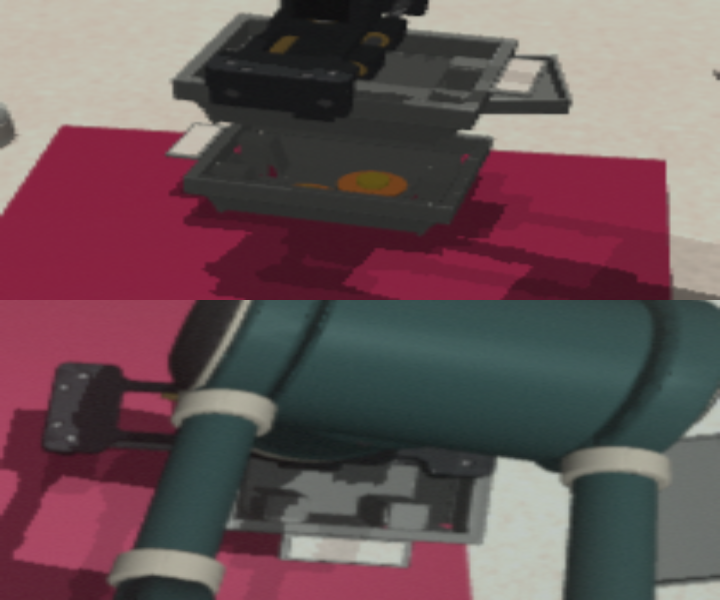

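Upper crop (side camera): the held tray is centred above the loaded one, labels opposite. Now lower it.

```bash
python3 -m crank '[[[0,-0.001,0.03],[0,0,0]],[[0,-0.002,0.07],[0,0,0]],[[0,-0.002,0.105],[0,0,0]],[[0,-0.002,0.12],[0,0,0]],[[0,-0.002,0.122],[0,0,0]]]'
python3 -m crank '[[[0,0,0.006],[0,0,0]],[[0,0,0.012],[0,0,0]],[[0,0,0.018],[0,0,0]],[[0,0,0.022],[0,0,0]],[[0,0,0.022],[0,0,0]]]'
python3 -m crank '[[[0,0,0],[0,0,0]],[[0,0,0],[0,0,0]],[[0,0,0],[0,0,0]]]'
python3 -c "
from h import *
go([570.8,-145.2,88],-.137+np.pi)
a=snap('side');b=snap('top')
cv2.imwrite('pics/h4.png',np.vstack([cv2.resize(a[70:195,260:420],(768,600),0,0,2)])[:,:,::-1])"
```

```text
time: 9.67
position: [570.1, -144.5, 103.5]
tool_rot: [3.141, -0.004, 3.007]
wrist_force: [0.4, 0.5, -1.2]
width: 9.0
grip_force: 30.4
time: 10.08
position: [572.0, -146.1, 94.8]
tool_rot: [-3.142, 0.0, 3.005]
wrist_force: [-0.7, 0.5, 0.5]
width: 8.5
grip_force: 30.4
time: 10.33
position: [572.1, -146.2, 95.0]
tool_rot: [-3.142, 0.0, 3.005]
wrist_force: [-0.6, -0.3, -1.6]
width: 8.9
grip_force: 30.4
shift [0.0028 0.0016 0.0139] turn [-0.     0.001  0.001] | t 10.33 pos [ 572.1 -146.2   95. ] rpy [-3.142  0.     3.005] F [-0.6 -0.3 -1.6] w 8.9 g 30.4
```

View pics/h4.png

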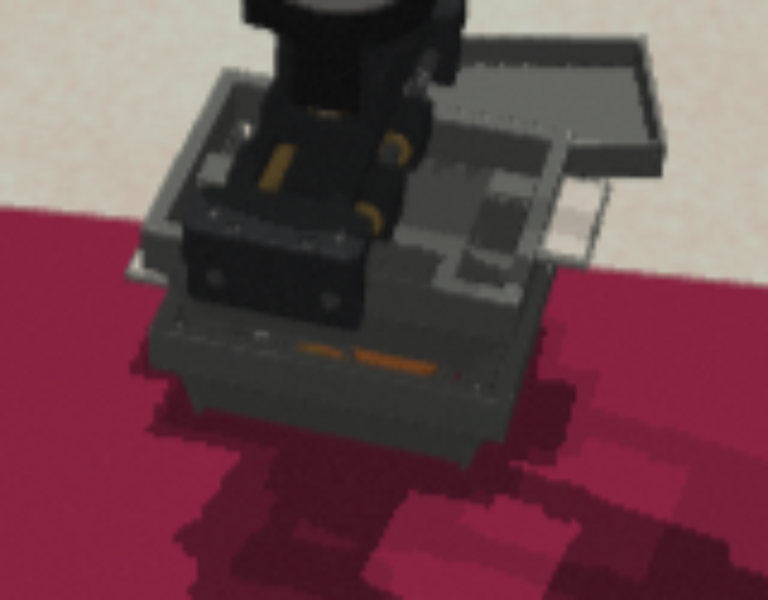

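The foot is just entering the mouth and is parallel to the lower rim. Finish slowly, watching the force.

```bash
python3 -m crank '[[[0.002,0.001,0.004],[0,0,0]],[[0.002,0.001,0.007],[0,0,0]],[[0.002,0.001,0.01],[0,0,0]],[[0.002,0.001,0.012],[0,0,0]],[[0.002,0.001,0.012],[0,0,0]]]'
python3 -m crank '[[[0,0,0.001],[0,0,0]],[[0,0,0.002],[0,0,0]],[[0,0,0.003],[0,0,0]],[[0,0,0.003],[0,0,0]],[[0,0,0.003],[0,0,0]]]'
```

```text
time: 10.85
position: [570.7, -145.4, 88.2]
tool_rot: [3.141, -0.001, 3.005]
wrist_force: [0.0, -0.2, -1.2]
width: 8.9
grip_force: 30.4
time: 11.27
position: [571.1, -145.4, 87.4]
tool_rot: [-3.142, 0.0, 3.005]
wrist_force: [-0.5, -0.3, 0.2]
width: 8.7
grip_force: 30.3
```

Contact is starting: the weight is coming off the wrist. I'll press down another millimetre.

```bash
python3 -m crank '[[[0,0,0.001],[0,0,0]],[[0,0,0.002],[0,0,0]],[[0,0,0.002],[0,0,0]],[[0,0,0.002],[0,0,0]]]'
python3 -m crank '[[[0,0,0],[0,0,0]],[[0,0,0],[0,0,0]],[[0,0,0],[0,0,0]]]'
```

```text
time: 11.6
position: [571.2, -145.3, 87.0]
tool_rot: [3.141, 0.0, 3.005]
wrist_force: [-1.6, 2.5, 5.7]
width: 9.1
grip_force: 30.3
time: 11.85
position: [571.3, -145.3, 87.0]
tool_rot: [3.141, 0.001, 3.005]
wrist_force: [-2.0, 1.8, 4.9]
width: 9.3
grip_force: 30.3
```

It is seated, with 5 N upward at the expected height. Release and lift clear.

```bash
python3 -m crank '[[[0,0,0],[0,0,0]],[[0,0,0],[0,0,0]],[[0,0,0],[0,0,0]],[[0,0,0],[0,0,0]],[[0,0,0],[0,0,0]]]' 0.4
python3 -m crank '[[[0,0,-0.02],[0,0,0]],[[0,0,-0.06],[0,0,0]],[[0,0,-0.11],[0,0,0]],[[0,0,-0.17],[0,0,0]],[[0,0,-0.23],[0,0,0]]]'
python3 -m crank '[[[0,-0.06,0],[0,0,0]],[[0,-0.06,-0.06],[0,0,0]],[[0,0.06,-0.06],[0,0,0]],[[0,0.14,-0.06],[0,0,0]],[[0,0.22,-0.06],[0,0,0]]]'
python3 -m crank '[[[0,0.06,0],[0,0,0]],[[0,0.13,0],[0,0,0]],[[0,0.21,0],[0,0,0]],[[0,0.29,0],[0,0,0]],[[0,0.37,0],[0,0,0]]]'
python3 -m crank '[[[0,0.02,0],[0,0,0]],[[0,0.02,0],[0,0,0]],[[0,0.02,0],[0,0,0]]]'
python3 - <<'E'
from h import *
a=snap('side');b=snap('top','top5')
cv2.imwrite('pics/h5.png',np.hstack([cv2.resize(a[70:195,260:420],(400,312)),cv2.resize(b[130:280,340:520],(400,312))])[:,:,::-1])
for c,z in(('top',110),('side',110)):
    cal=viewer.calibration(c)
    print(c,[(np.round(d['conf'],2),back(cal,d['pixel'],z).round(0)) for d in nets.spot_point('empty_label',c)[:3]])
E
```

```text
time: 12.27
position: [570.9, -145.5, 85.9]
tool_rot: [-3.142, -0.0, 3.005]
wrist_force: [0.2, 0.4, -0.2]
width: 35.2
grip_force: 0.0
time: 12.68
position: [570.5, -145.4, 202.5]
tool_rot: [3.142, -0.001, 3.005]
wrist_force: [0.4, -0.6, -0.4]
width: 35.3
grip_force: 0.0
time: 13.1
position: [584.5, -51.1, 233.2]
tool_rot: [3.142, 0.003, 3.002]
wrist_force: [0.4, 0.6, -0.5]
width: 35.3
grip_force: 0.0
time: 13.52
position: [609.1, 133.8, 232.2]
tool_rot: [3.141, 0.001, 3.005]
wrist_force: [0.5, 0.9, 0.3]
width: 35.3
grip_force: 0.0
time: 13.77
position: [610.3, 141.8, 231.5]
tool_rot: [-3.141, 0.0, 3.007]
wrist_force: [-0.1, -0.5, -0.3]
width: 35.4
grip_force: 0.0
top [(np.float64(0.63), array([ 474., -190.,  110.]))]
side [(np.float64(0.74), array([ 473., -193.,  110.]))]
```

View pics/h5.png

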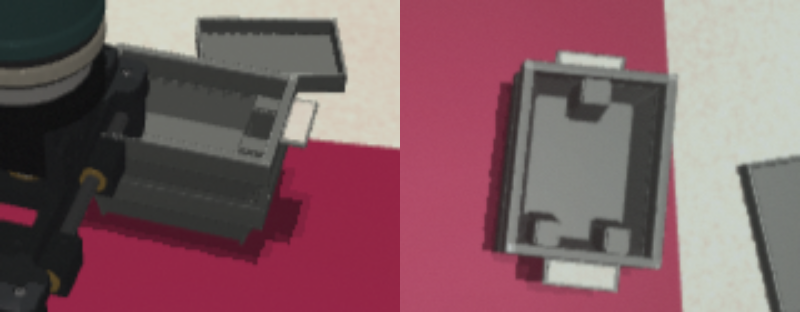

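Run:
```python
from h import *
cal=viewer.calibration('top')
for z in (84,110):
    q=np.array([back(cal,p,z)[:2] for p in [(397.2,159.8),(464.7,166.1),(457,258.8),(388.6,250.2)]])
    n=np.linalg.norm
    print(z,q.mean(0).round(1),'len',n(q[0]-q[3]).round(1),n(q[1]-q[2]).round(1),'wid',n(q[0]-q[1]).round(1),n(q[2]-q[3]).round(1),'yaw',[np.arctan2(*(a-b)[::-1]).round(3) for a,b in((q[0],q[3]),(q[1],q[2]))])
```

```text
84 [ 564.5 -209.6] len 168.6 171.5 wid 124.7 124.1 yaw [np.float64(-0.133), np.float64(-0.137)]
110 [ 562.4 -203.8] len 163.3 166.0 wid 120.8 120.2 yaw [np.float64(-0.133), np.float64(-0.137)]
```

The upper tray's rim lies over the loaded tray, centred at (562,-204) with yaw -0.135 against (563,-202) and -0.137 for the lower one. It is level and the labels are opposite. Handing in.

```bash
python3 -c "
from h import *
print(ticket.sign_off())"
```

```text
the job is handed in; nothing more can be done
None
```

The empty tray is turned half a turn and released level on the loaded tray's ledges, label ends opposite, the loaded tray not visibly moved; I handed the job in at about 14 s, with no verdict returned.

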